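Thread the light carrier's guide rod through both bracket bushings and hold it

ROBOT

A 6-joint arm with a two-finger parallel gripper is mounted at the origin on the work surface. World frame = base frame: x ahead of the robot, y to its left, z up, the work surface at z = 0. Lengths are in m, angles in degrees, forces in N, time in s.
With the tool pointing down it reaches from about 0.4 to 0.825 m from the base axis. Payload 7 kg.
Tool frame: the origin (TCP) lies at the very end of the fingers, on their centre line; the grasp point (between the pads) lies 19 mm behind it; z points along the fingers, y is the line along which they close (so a half turn about z gives the same grasp; the last joint's range is limited). The gripper opens to 88 mm and grips with 3 to 60 N. Pads are 19 mm wide; open, the fingers measure 130 mm over their backs; the gripper's body (78 mm by 193 mm) begins 47 mm behind the grasp point.
Start: joints at [88.47, 20.546, 0.682, 0, -70.136, -16.507], TCP at [0.209, 0.642, 0.227] pointing down, gripper open.
Joint ranges: [-176.03, 176.03], [-82.01, 121.73], [-58.28, 71.71], [-173.87, 95.51], [-174.79, -0.11], [-173.66, 173.66]. Speed limits (degrees/s): [136.94, 136.94, 172.46, 180, 180, 180].

INTERFACE

Orientations are given as [roll, pitch, yaw] about the fixed x, y, z axes, in that order (R = Rz(yaw) Ry(pitch) Rx(roll)).
In Python, from plant import ctrl, viewer gives the robot as it stands.
- The arm moves only by the tool servo_tool, never from a script. Its argument "rows" is a list of rows, each a list of 6 numbers: the shift along the world's x, y, z in mm, then the turn, a rotation vector about the world's x, y, z in degrees. A call has 1 to 5 rows; each row shifts and turns the commanded pose from where the row before left it; what a row does not reach is not made up. A row lasts 1/12 s, in which the tool goes at most 41.7 mm and 7.16 degrees, less where a joint would pass 70% of its speed; a pose out of reach is approached as far as the arm can. A call is refused whole if a number of a shift passes 41.7 or a number of a turn 7.16, either way. A call with a gripper value outside its range is refused whole. "fingers" is the finger opening in mm, from 0 to 87.6, set as the call begins (left out, the last holds). The fingers move at their own pace and stop on an object; the grip force is fixed at half the most. Time passes only in rows, so rows that do not move let the fingers close. It gives the time, the measured TCP pose, the force and the opening at its end, in the units of the state.
- ctrl.get_obs(): the state, without advancing time (a new reading comes with each control period).
- viewer.snapshot(name): name is "side" or "top"; returns (picture, depth): 384x512x3 uint8, red, green, blue; 384x512 float32, m along the optical axis (not along the pixel's ray), 0 where there is no reading.
- viewer.calibration(name): a dict with "fx", "fy", "cx", "cy" (pixels), "origin" and "rotation" of the camera in the world. Camera axes: x right, y up, looking along -z (the intrinsics and any distortion apply to the point x, -y, -z); pixel columns grow to the right and rows downward; lengths in m; the calibration is good to about 2 mm. A picture is of the moment at which its call begins. calibration takes no time and is no camera call.
- ctrl.close_job(): hands the job in, once; it reports no verdict.
The state is a dict: "clock": time; "joint_pos": joint angles; "qvel": joint speeds; "tau": joint torques, N m; "tool_pos": TCP position; "orientation": TCP orientation; "force": force on the tool from outside, world axes, zero at the start; "moment": the same for the moment, N m; "opening": finger opening in m.
Only numpy, scipy, OpenCV 4.12 (cv2) and the standard library are available. Lean on these libraries where they do the work, as an engineer would, in place of code of your own. Each camera call takes 0.05 s, during which the arm holds its last target. There are 200 camera calls.

TASK

Take the guide rod (the tallest piece in the rack) by its head and thread it down through the upper bushing of the bracket and then the lower one. Finish while still gripping it there without moving, its end poking out clearly below the lower bushing but hanging clear of the bracket's base plate, ready for a colleague to clamp it: do not let go. Leave everything else where it stands.

Things in the scene. Friction and masses are not known exactly. Their poses are not given: they have to be found in the camera images.
- guide_rod: The guide rod, tallest piece in the rack: steel shank 12 mm in diameter, 130 mm long, with a cylindrical steel grip head on top, 20 mm in diameter, 36 mm tall; 0.11 to 0.21 kg. Origin at the centre of its bottom end, z along the rod to the head. Bottom edge chamfered 1.5 mm wide, 3 mm high. Starts upright in any of the rack's three sockets, its end on the socket floor 10 mm above the bench.
- rod_head (a point): Point on the guide rod's axis at the middle of its grip head, 148 mm above its bottom end: where to grip it. The head is free all round; the rod is pulled straight up.
- bracket: Guide bracket bolted to the bench, left or right of the robot, turned up to 0.6 rad: base plate 90 x 110 mm, 10 mm thick, grey column 50 x 22 mm, 132 mm tall, carrying two square bare-metal bushings 50 x 50 x 18 mm, one straight above the other. Nothing is higher than 132 mm. Origin on the bench straight below the bores; z up; the column is on its +y side (centre 47 mm out), other sides open.
- upper_bushing (a point): Centre of the mouth (top face) of the upper bushing, 132 mm above the bench. Vertical through bore 14.4 mm in diameter, with a chamfer 2.5 mm wide at the mouth; bushing 18 mm thick (underside 114 mm above the bench).
- lower_bushing (a point): Centre of the mouth (top face) of the lower bushing, 70 mm above the bench, in line with the upper one; same bore and chamfer, 18 mm thick (underside 52 mm above the bench, 42 mm above the base plate's top).
- rack: Aluminium rack block 50 x 160 mm, 55 mm tall, fixed to the bench on the other side from the bracket, turned up to 0.6 rad. Origin at the centre of its underside; three sockets in a row along its y axis at -52, 0 and +52 mm, 13.4 mm in diameter, 45 mm deep (floor 10 mm above the bench), each holding one upright piece.
- short_rod: Bystander in the rack: a similar but shorter steel rod, shank 75 mm, head 20 mm in diameter and 28 mm tall (top 113 mm above the bench in the rack; the guide rod's is at 176 mm). Origin at its bottom end.
- driver: Bystander in the rack: a driver with a 70 mm steel shank and a black handle 26 mm in diameter and 40 mm tall (top 120 mm above the bench). Origin at its bottom end.
- glue_bottle: Bystander: white plastic glue bottle with a pointed nozzle, 42 mm in diameter, 115 mm tall, standing upright. Origin at the centre of its underside.
- jar: Bystander: small closed glass jar with a black cap, 44 mm in diameter, 50 mm tall. Origin at the centre of its underside.
- objective: Bystander: dark microscope objective standing on its wide end, 32 mm in diameter, 50 mm tall. Origin at the centre of its underside.
- sample_tray: Bystander: flat open cardboard-coloured sample tray, 100 x 140 mm, 18 mm tall. Origin at the centre of its underside.
- screwdriver: Bystander: small screwdriver with a black handle, 160 mm long, lying on the bench; origin on its axis line at the bench, x along it towards the tip.
- tool_cup: Bystander: empty steel cup, 68 mm across, 100 mm tall. Origin at the centre of its underside.
Mind the look-alikes: they are no part of the job. Leave any yellow look-alike of the guide_rod alone. Leave any green look-alike of the bracket alone.

How it is judged (in metres and radians):
On the way, in this order (a step that is already met when the one before it is completed fails the run):
1. the guide rod's end has entered the upper bushing from above (z of guide_rod in the frame of upper_bushing below -0.006 m and horizontal distance between guide_rod and upper_bushing below 0.005 m and z of guide_rod in the frame of lower_bushing above 0 m), for 0.1 s.
2. the guide rod's end has gone on through the lower bushing (z of guide_rod in the frame of lower_bushing below -0.021 m and horizontal distance between guide_rod and lower_bushing below 0.005 m), for 0.2 s.
At the end, for the whole second after the job is handed in: The fingers hold the guide rod (over 3 N), still (under 20 mm/s), upright within 0.08 rad, through both bushings: its end within 5 mm of the lower bore's axis, 3 mm or more below that bushing and 3 mm or more above the base plate, its head within 12 mm of the upper bore's axis (all of step 2 and z of guide_rod in the frame of lower_bushing above -0.057 m and angle between the z axis of guide_rod and the z axis of bracket, either way round below 0.08 rad and horizontal distance between rod_head and upper_bushing below 0.012 m and contact force between the fingers and guide_rod above 3 N and linear speed of guide_rod below 0.02 m/s); the arm keeps its last pose, push and grip.
It fails at once if another piece in the rack is moved by more than 30 mm (distance of any of short_rod, driver from where it was at the start of the episode above 0.03 m).
It fails at once if a bystander on the bench is moved by more than 30 mm (distance of any of glue_bottle, jar, objective, sample_tray, tool_cup, screwdriver from where it was at the start of the episode above 0.03 m).
It also fails if it takes over 45 s, if anything falls off the work surface, if the arm or the gripper's body presses on something with over 40 N, if the wrist force passes 120 N, or if a joint passes its speed limit or range.

## Working session

There is one attempt and no reset: what is moved stays moved. The work goes in short steps, Python scripts to look and compute and a tool call to move; the robot and the scene stay as the last step left them, time stands still between calls to the robot, and variables do not carry over. Pictures are saved under pics/ and viewed, on a budget of 10 in all, crops included, one or two more only if the job needs it, and the job is handed in when it is done.

Besides the shell and the picture viewer there is one more tool, called after "Emit:" as name(argument=value, ...) on one line, values as JSON. servo_tool: Moves the arm, as the interface text tells. Its arguments: {"type":"object","properties":{"rows":{"type":"array","items":{"type":"array","items":{"type":"number"}}},"fingers":{"type":"number"}},"required":["rows"]}

```bash
mkdir -p pics; cat > h.py <<'E'
import numpy as np,cv2
from plant import ctrl,viewer
def snap(n,f):
    p,d=viewer.snapshot(n); np.save(f'pics/{f}_d.npy',d); cv2.imwrite(f'pics/{f}.png',p[:,:,::-1]); return p,d
def pts(n,d):
    c=viewer.calibration(n); v,u=np.mgrid[:d.shape[0],:d.shape[1]]
    P=np.stack([(u-c['cx'])/c['fx']*d,-(v-c['cy'])/c['fy']*d,-d],-1)
    return P@np.array(c['rotation']).T+np.array(c['origin'])
def plane(n,u,v,z):
    c=viewer.calibration(n);r=np.array(c['rotation'])@np.array([(u-c['cx'])/c['fx'],-(v-c['cy'])/c['fy'],-1])
    o=np.array(c['origin']);return o+r*(z-o[2])/r[2]
E
python3 - <<'E'
from h import *
for n in('top','side'):
    snap(n,n+'0'); print(viewer.calibration(n))
a=np.vstack([cv2.imread('pics/top0.png')]);print(ctrl.get_obs())
E
```

```text
{'fx': 421.37890890147537, 'fy': 421.37890890147537, 'cx': 257.9573179288103, 'cy': 194.81756009821612, 'origin': array([0.37874785, 0.10407918, 1.25606568]), 'rotation': array([ 10.97805231,   0.80522823, -89.95755725])}
{'fx': 363.39718945991274, 'fy': 363.39718945991274, 'cx': 257.0079237654207, 'cy': 188.46970517874064, 'origin': array([ 0.47276599, -0.53447988,  0.63055155]), 'rotation': array([ 51.86912752,   0.18194273, -10.75084151])}
{'clock': 0.1, 'joint_pos': array([ 8.84716123e+01,  2.05863542e+01,  6.40583836e-01, -1.91278832e-02,
       -7.01375313e+01, -1.65066835e+01]), 'qvel': array([-0.07102231, -0.08868013,  0.09582808, -0.05100178, -0.17872582,
        0.11730657]), 'tau': array([-1.30810589e-03, -5.84164524e+01,  2.93751562e+01,  7.01568604e+00,
        1.01635815e-02, -5.67807808e-05]), 'tool_pos': array([0.20886346, 0.64141106, 0.2257349 ]), 'orientation': array([ 1.79915022e+02, -6.42907446e-03, -1.80415784e+01]), 'force': array([-0.50922957, -0.69493132,  0.73869362]), 'moment': array([ 0.03373959,  0.03790825, -0.00735174]), 'opening': 0.08781725094988702}
```

View pics/top0.png

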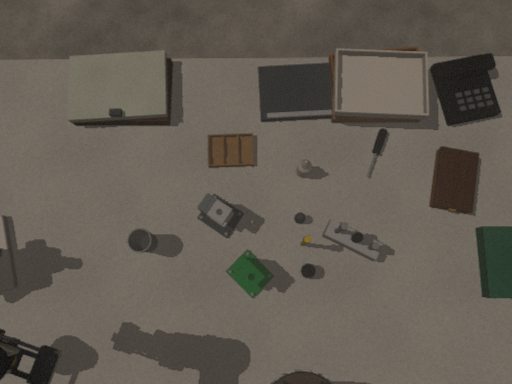

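View pics/side0.png

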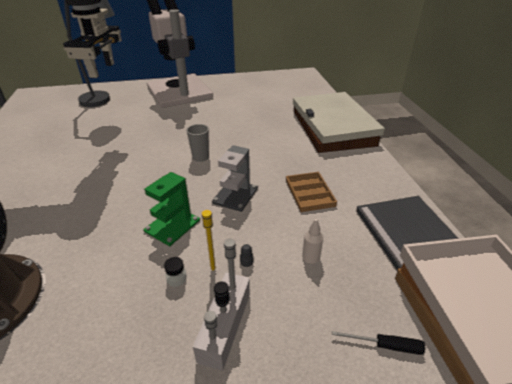

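The top view shows the bare-metal bracket at (220,212) and the green look-alike at (250,273). The rack is at (353,240) with pieces at about (343,228), (357,238) and (376,245). A yellow look-alike stands at (307,240).
In the side view the rack pieces are at (231,245), (221,293) and (211,320), with the yellow rod at (208,218). The steel head at side (231,245) looks like the tallest piece in the rack. I'll confirm it with 3D heights and a crop.

```bash
sed -i "s/^from plant/from scipy.spatial.transform import Rotation as Ro\nfrom plant/; s/np.array(c\['rotation'\])/Ro.from_euler('xyz',c['rotation'],degrees=True).as_matrix()/" h.py
python3 - <<'E'
from h import *
cam=viewer.calibration('top')
dt=np.load('pics/top0_d.npy');P=pts('top',dt);ds=np.load('pics/side0_d.npy');S=pts('side',ds)
print('bench',P[300,400],P[180,270],S[250,400-100])
for u,v in[(343,227),(344,228),(357,238),(376,245),(307,240),(219,211)]:print('top',u,v,P[v,u].round(4))
for u,v in[(231,245),(230,250),(221,290),(211,318),(208,216),(235,158)]:print('side',u,v,S[v,u].round(4))
# rack top mask & bushing top
for nm,Q in(('top',P),('side',S)):
  for lab,(x0,x1,y0,y1,z0,z1) in dict(rod=(.2,.4,-.3,0,.165,.19),bush=(.25,.42,.13,.3,.122,.14)).items():
    m=(Q[...,0]>x0)&(Q[...,0]<x1)&(Q[...,1]>y0)&(Q[...,1]<y1)&(Q[...,2]>z0)&(Q[...,2]<z1)
    if m.sum():
      q=Q[m];v,u=np.nonzero(m);print(nm,lab,m.sum(),q.mean(0).round(4),q.min(0).round(3),q.max(0).round(3),(u.min(),u.max(),v.min(),v.max()))
a=cv2.imread('pics/top0.png');b=cv2.imread('pics/side0.png')
f=lambda i,u,v,w,h,s:cv2.resize(i[v:v+h,u:u+w],None,fx=s,fy=s,interpolation=cv2.INTER_CUBIC)
cv2.imwrite('pics/c1.png',np.vstack([np.hstack([f(a,190,185,66,50,6),f(a,320,210,66,50,6)]),np.hstack([f(b,205,140,66,50,6),f(b,190,230,66,50,6)])]))
E
```

```text
bench [ 3.12696101e-01 -2.87837375e-01  1.77072586e-04] [0.66831555 0.085148   0.00067855] [0.67492054 0.00919484 0.00088931]
top 343 227 [ 0.5037 -0.0989  0.176 ]
top 344 228 [ 0.5008 -0.1007  0.1792]
top 357 238 [ 0.4803 -0.1452  0.1225]
top 376 245 [ 0.4624 -0.1977  0.1119]
top 307 240 [ 0.4714 -0.007   0.1653]
top 219 211 [0.5619 0.2318 0.071 ]
side 231 245 [ 0.5074 -0.1081  0.175 ]
side 230 250 [ 0.5048 -0.1115  0.1668]
side 221 290 [ 0.4817 -0.1552  0.1205]
side 211 318 [ 0.4603 -0.1991  0.1123]
side 208 216 [ 0.4751 -0.0169  0.1651]
side 235 158 [0.5589 0.2216 0.1315]
top bush 441 [0.3906 0.1559 0.1329] [0.347 0.13  0.126] [0.419 0.196 0.139] (np.int64(229), np.int64(254), np.int64(261), np.int64(289))
side bush 385 [0.3886 0.1525 0.1317] [0.344 0.13  0.122] [0.42  0.191 0.135] (np.int64(145), np.int64(179), np.int64(172), np.int64(193))
```

View pics/c1.png

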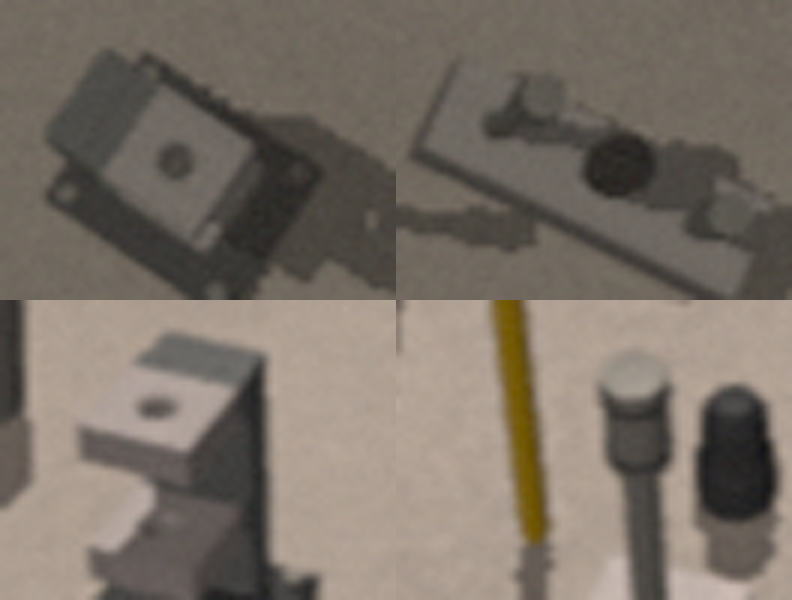

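The crops confirm it. The guide rod is the steel rod on the tall shank at top (344.5,226) and side (231,244), with depth giving a top height of 0.176 m as specified. The black driver tops out at 0.12 m and the short rod at 0.112 m. The target bracket is bare metal, with its bore at top (219.1,211.4) and side (230.8,157.4). Next I'll measure both precisely.

```bash
python3 - <<'E'
from h import *
P=pts('top',np.load('pics/top0_d.npy'));S=pts('side',np.load('pics/side0_d.npy'))
print('bore top',plane('top',219.1,211.4,.132),'side',plane('side',230.8,157.4,.132))
print('head top',plane('top',344.4,225.8,.176),'side',plane('side',190+(635-396)/6-.4,230+74/6-.4,.176))
def box(Q,x,y,r,z0,z1):
    m=(np.hypot(Q[...,0]-x,Q[...,1]-y)<r)&(Q[...,2]>z0)&(Q[...,2]<z1);return Q[m]
for n,Q in(('top',P),('side',S)):
    q=box(Q,.505,-.105,.03,.166,.186);print(n,'head',len(q),q.mean(0),q.min(0),q.max(0))
    for lab,x,y,r,z0,z1 in(('bush',.555,.22,.08,.124,.14),('rack',.48,-.15,.12,.047,.062)):
        q=box(Q,x,y,r,z0,z1);r_=cv2.minAreaRect((q[:,:2]*1000).astype(np.float32));print(n,lab,len(q),q[:,2].mean(),r_)
o=ctrl.get_obs();print(o['tool_pos'],o['orientation'])
E
```

```text
bore top [0.5513992 0.2249515 0.132    ] side [0.54892068 0.22556411 0.132     ]
head top [ 0.50681464 -0.10257089  0.176     ] side [ 0.50560483 -0.10151305  0.176     ]
top head 52 [ 0.50750948 -0.10016252  0.17670286] [ 0.49834665 -0.10944313  0.17130374] [ 0.51692585 -0.09081275  0.18048391]
top bush 544 0.13282392808216822 ((561.45556640625, 240.12071228027344), (83.9173355102539, 49.8993034362793), 55.810821533203125)
top rack 787 0.05633531956629817 ((484.9354248046875, -147.62716674804688), (160.6174774169922, 51.55875015258789), 63.859214782714844)
side head 120 [ 0.50538186 -0.10546397  0.17429657] [ 0.49572579 -0.11393525  0.16608654] [ 0.51521374 -0.09334368  0.17792996]
side bush 423 0.1314322806908834 ((559.5240478515625, 236.63511657714844), (84.17557525634766, 51.5934944152832), 54.94830322265625)
side rack 1711 0.05507458185499622 ((482.572021484375, -148.9144287109375), (161.8755645751953, 50.58202362060547), 63.456356048583984)
[0.20886346 0.64141106 0.2257349 ] [ 1.79915022e+02 -6.42907446e-03 -1.80415784e+01]
```

Measurements agree within about 2 mm. The head is at about (0.506,-0.102), and the rack fit gives (0.507,-0.102). The bore is at about (0.550,0.225), and the block fit gives (0.551,0.225). Now I'll travel to above the rod.

Emit:
servo_tool(rows=[[14.8, -37.1, 0, 0, 0, 0], [14.8, -37.1, 0, 0, 0, 0], [14.8, -37.1, 0, 0, 0, 0], [14.8, -37.1, 0, 0, 0, 0], [14.8, -37.1, 0, 0, 0, 0]], fingers=60)

```text
clock: 0.52
tool_pos: [0.2832, 0.4542, 0.2261]
orientation: [180.0, -0.0, -18.0]
force: [0.5, 0.3, -0.1]
opening: 0.0619
```

Emit:
servo_tool(rows=[[14.8, -37.1, 0, 0, 0, 0], [14.8, -37.1, 0, 0, 0, 0], [14.8, -37.1, 0, 0, 0, 0], [14.8, -37.1, 0, 0, 0, 0], [14.8, -37.1, 0, 0, 0, 0]])

```text
clock: 0.93
tool_pos: [0.3571, 0.2688, 0.2265]
orientation: [-180.0, 0.0, -18.0]
force: [1.5, 0.2, -0.0]
opening: 0.0602
```

Emit:
servo_tool(rows=[[14.8, -37.1, 0, 0, 0, 0], [14.8, -37.1, 0, 0, 0, 0], [14.8, -37.1, 0, 0, 0, 0], [14.8, -37.1, 0, 0, 0, 0], [14.8, -37.1, 0, 0, 0, 0]])

```text
clock: 1.35
tool_pos: [0.431, 0.0834, 0.2267]
orientation: [-180.0, -0.0, -18.0]
force: [0.6, 0.8, 0.5]
opening: 0.0603
```

Emit:
servo_tool(rows=[[14.8, -37.1, 0, 0, 0, 0], [14.8, -37.1, 0, 0, 0, 0], [14.8, -37.1, 0, 0, 0, 0], [14.8, -37.1, 0, 0, 0, 0], [0, 0, 0, 0, 0, 0]])

```text
clock: 1.77
tool_pos: [0.4913, -0.0684, 0.2259]
orientation: [179.9, 0.0, -18.3]
force: [0.7, -0.1, 0.6]
opening: 0.0597
```

Emit:
servo_tool(rows=[[7.5, -17, 0, 0, 0, 0], [7.2, -16.6, 0, 0, 0, 0], [0, 0, -12, 0, 0, 0], [0, 0, -12, 0, 0, 0], [0, 0, 0, 0, 0, 0]])

```text
clock: 2.18
tool_pos: [0.5033, -0.097, 0.2]
orientation: [179.9, 0.2, -18.1]
force: [-0.5, -0.1, 0.0]
opening: 0.0602
```

```bash
python3 - <<'E'
from h import *
snap('side','s1');snap('top','t1')
f=lambda i,u,v,w,h,s:cv2.resize(i[v:v+h,u:u+w],None,fx=s,fy=s,interpolation=cv2.INTER_CUBIC)
cv2.imwrite('pics/c2.png',np.hstack([f(cv2.imread('pics/s1.png'),180,170,100,140,4),f(cv2.imread('pics/t1.png'),290,160,100,140,4)]))
E
```

```text
(no output)
```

View pics/c2.png

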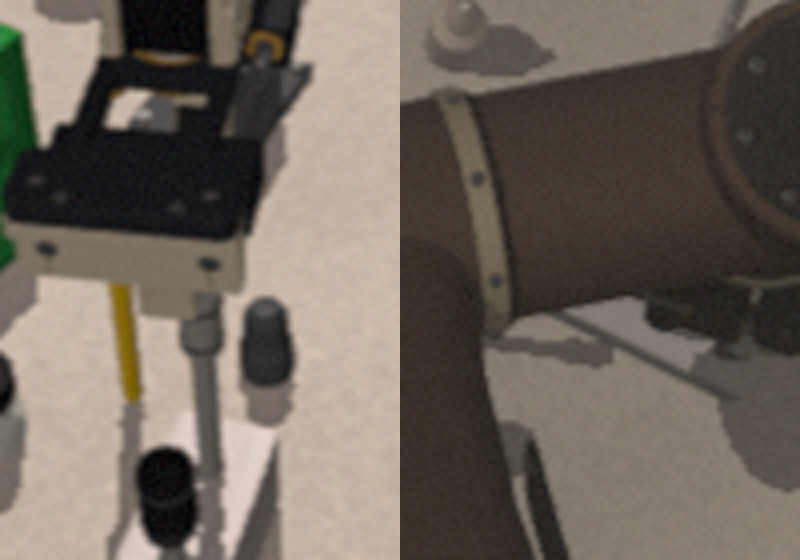

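The side crop shows the gripper straddling the head. The head is at crop (200,330), the near finger just in front-left of it at (170,300) as expected, and the yellow rod is well clear at (125,340). The arm hides the top view.

Emit:
servo_tool(rows=[[0, 0, 0, 0, 0, 0]])

```text
clock: 2.37
tool_pos: [0.5052, -0.0966, 0.2032]
orientation: [180.0, -0.0, -18.0]
force: [0.5, -0.3, 0.4]
opening: 0.0604
```

Emit:
servo_tool(rows=[[1, -5, 0, 0, 0, 0], [0, 0, -20, 0, 0, 0], [0, 0, -20, 0, 0, 0], [0, 0, -20, 0, 0, 0], [0, 0, -4, 0, 0, 0]])

```text
clock: 2.78
tool_pos: [0.5044, -0.1018, 0.1363]
orientation: [179.9, 0.2, -18.1]
force: [-0.1, -0.1, 0.2]
opening: 0.0602
```

Emit:
servo_tool(rows=[[0, 0, 0, 0, 0, 0], [0, 0, 0, 0, 0, 0]])

```text
clock: 2.95
tool_pos: [0.5066, -0.1018, 0.1396]
orientation: [180.0, -0.1, -18.0]
force: [0.8, -0.4, -0.6]
opening: 0.0603
```

Close in two steps, watching for any sideways force.

Emit:
servo_tool(rows=[[0, 0, 0, 0, 0, 0], [0, 0, 0, 0, 0, 0], [0, 0, 0, 0, 0, 0], [0, 0, 0, 0, 0, 0], [0, 0, 0, 0, 0, 0]], fingers=10)

```text
clock: 3.37
tool_pos: [0.5061, -0.1017, 0.139]
orientation: [-180.0, -0.0, -18.0]
force: [0.1, -0.0, -0.2]
opening: 0.0321
```

Emit:
servo_tool(rows=[[0, 0, 0, 0, 0, 0], [0, 0, 0, 0, 0, 0]])

```text
clock: 3.53
tool_pos: [0.5059, -0.1017, 0.1387]
orientation: [-180.0, -0.0, -18.0]
force: [-0.3, -0.5, 0.2]
opening: 0.0195
```

Emit:
servo_tool(rows=[[0, 0, 0, 0, 0, 0], [0, 0, 5, 0, 0, 0], [0, 0, 10, 0, 0, 0], [0, 0, 15, 0, 0, 0], [0, 0, 20, 0, 0, 0]])

```text
clock: 3.95
tool_pos: [0.5052, -0.1017, 0.1887]
orientation: [180.0, 0.1, -18.0]
force: [0.3, 0.0, -1.0]
opening: 0.0196
```

Emit:
servo_tool(rows=[[0, 0, 25, 0, 0, 0], [0, 0, 25, 0, 0, 0], [0, 0, 25, 0, 0, 0], [0, 0, 20, 0, 0, 0], [0, 0, 0, 0, 0, 0]])

```text
clock: 4.37
tool_pos: [0.5078, -0.102, 0.2891]
orientation: [-179.9, -0.4, -18.0]
force: [1.1, 0.5, -1.4]
opening: 0.0191
```

Emit:
servo_tool(rows=[[2.5, 18, 0, 0, 0, 0], [3.5, 27, 0, 0, 0, 0], [4, 31, 0, 0, 0, 0], [4, 31, 0, 0, 0, 0], [4, 31, 0, 0, 0, 0]])

```text
clock: 4.78
tool_pos: [0.5235, 0.0374, 0.2839]
orientation: [-180.0, 0.0, -18.1]
force: [0.3, 0.1, -0.6]
opening: 0.0195
```

Emit:
servo_tool(rows=[[4, 31, 0, 0, 0, 0], [4, 31, 0, 0, 0, 0], [4, 31, 0, 0, 0, 0], [4, 31, 0, 0, 0, 0], [4, 27, 0, 0, 0, 0]])

```text
clock: 5.2
tool_pos: [0.5436, 0.1891, 0.2838]
orientation: [-180.0, 0.0, -18.0]
force: [-0.1, -0.1, -2.0]
opening: 0.0194
```

Emit:
servo_tool(rows=[[4, 22, 0, 0, 0, 0], [2, 16, 0, 0, 0, 0], [0, 0, 0, 0, 0, 0], [0, 0, 0, 0, 0, 0], [0, 0, 0, 0, 0, 0]])

```text
clock: 5.62
tool_pos: [0.5496, 0.2247, 0.2836]
orientation: [180.0, 0.0, -18.0]
force: [-0.4, -0.8, -1.5]
opening: 0.0198
```

```bash
python3 - <<'E'
from h import *
snap('side','s2');snap('top','t2');o=ctrl.get_obs();print(o['tool_pos'],o['orientation'])
f=lambda i,u,v,w,h,s:cv2.resize(i[v:v+h,u:u+w],None,fx=s,fy=s,interpolation=cv2.INTER_CUBIC)
cv2.imwrite('pics/c3.png',np.hstack([f(cv2.imread('pics/s2.png'),190,90,80,110,5),f(cv2.imread('pics/t2.png'),180,160,80,110,5)]))
E
```

```text
[0.54977863 0.22435842 0.28380409] [-1.79999075e+02 -2.83433675e-03 -1.80836025e+01]
```

View pics/c3.png

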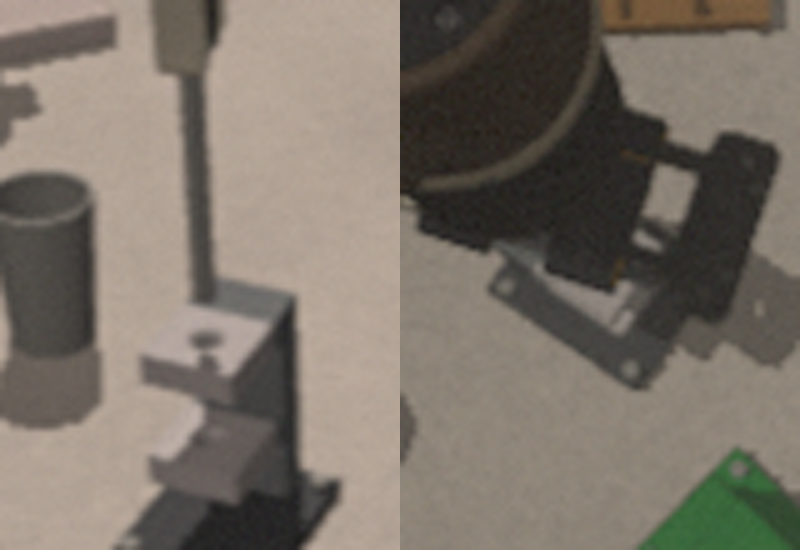

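The rod is hanging above the upper bushing, its end at crop (202,298) and the bore at (207,341). I'll measure the shank axis by background difference and compare it with the bore in the same camera.

```bash
python3 - <<'E'
from h import *
a=cv2.imread('pics/side0.png').astype(int).sum(2);b=cv2.imread('pics/s2.png').astype(int).sum(2)
d=np.abs(a-b)
L=[]
for v in range(108,152,3):
    seg=d[v,215:245].astype(float); m=seg>60
    w=np.clip(seg,0,150)*m
    if m.sum(): print(v,215+(w*np.arange(30)).sum()/w.sum(),m.sum()); L.append((v,215+(w*np.arange(30)).sum()/w.sum()))
c=viewer.calibration('side');R=Ro.from_euler('xyz',c['rotation'],degrees=True).as_matrix()
def proj(p):
    q=R.T@(np.array(p)-c['origin']);return c['cx']-c['fx']*q[0]/q[2],c['cy']+c['fy']*q[1]/q[2]
for z in(.28,.25,.22,.19,.16,.155,.154):print(z,proj([.5498,.2245,z]))
print('bore measured (230.8,157.4) pred',proj([.550,.225,.132]))
print(plane('side',230.8,157.4,.132))
print(b[145:156,225:238])
E
```

```text
108 228.23926380368098 6
111 228.29891956782714 6
114 228.38498789346247 6
117 228.4968152866242 6
120 228.73722627737226 6
123 228.77435265104808 6
126 229.0 5
129 229.27602905569006 6
132 229.37893462469734 6
135 229.56113256113255 6
138 229.71658415841586 6
141 229.96195652173913 5
144 230.23247232472323 6
147 229.90396341463415 5
150 230.0 1
0.28 (np.float64(228.1012407592881), np.float64(102.18334215724626))
0.25 (np.float64(228.78565457296702), np.float64(114.39759032701583))
0.22 (np.float64(229.44028947411107), np.float64(126.08039535426305))
0.19 (np.float64(230.067047606618), np.float64(137.26570345275215))
0.16 (np.float64(230.66767249116057), np.float64(147.98462999999427))
0.155 (np.float64(230.76535027506887), np.float64(149.72781616819287))
0.154 (np.float64(230.78480471480216), np.float64(150.07500576337193))
bore measured (230.8,157.4) pred (np.float64(231.25931492350026), np.float64(157.476611207054))
[0.54892068 0.22556411 0.132     ]
[[490 485 421 323 238 215 209 249 338 401 427 447 460]
 [493 489 446 351 249 213 212 230 293 333 342 345 366]
 [492 498 454 356 256 221 210 222 276 320 315 320 325]
 [488 499 453 343 252 218 209 217 280 320 325 324 321]
 [493 488 436 340 247 208 205 231 287 321 331 322 328]
 [488 483 432 356 298 265 250 272 310 325 329 322 319]
 [499 499 490 472 441 404 379 367 361 352 340 331 322]
 [496 505 504 506 509 503 492 471 452 428 402 386 364]
 [504 511 512 513 514 508 505 506 504 494 489 487 473]
 [512 510 516 508 505 510 500 505 511 516 514 514 509]
 [500 514 510 499 487 475 469 473 483 498 509 508 512]]
```

The shank is parallel to the vertical and its x agrees with the bore within about 0.3 mm. Only y is about 0.7 mm off. I'll correct that and descend gently with force checks.

Emit:
servo_tool(rows=[[0.3, 0.7, 0, 0, 0, 0], [0, 0, -6, 0, 0, 0], [0, 0, -6, 0, 0, 0], [0, 0, -5, 0, 0, 0], [0, 0, -2, 0, 0, 0]])

```text
clock: 6.13
tool_pos: [0.5497, 0.2256, 0.2631]
orientation: [179.9, 0.1, -18.1]
force: [-0.8, 1.0, -2.5]
opening: 0.0194
```

Emit:
servo_tool(rows=[[0, 0, -2, 0, 0, 0], [0, 0, -2, 0, 0, 0], [0, 0, -2, 0, 0, 0], [0, 0, 0, 0, 0, 0]])

```text
clock: 6.47
tool_pos: [0.5501, 0.226, 0.2581]
orientation: [180.0, 0.0, -18.0]
force: [0.3, -0.7, -1.0]
opening: 0.0198
```

Emit:
servo_tool(rows=[[0, 0, -2, 0, 0, 0], [0, 0, -2, 0, 0, 0], [0, 0, -2, 0, 0, 0], [0, 0, -2, 0, 0, 0], [0, 0, 0, 0, 0, 0]])

```text
clock: 6.88
tool_pos: [0.55, 0.2259, 0.25]
orientation: [180.0, 0.0, -18.0]
force: [-0.5, 1.3, -1.1]
opening: 0.0195
```

Emit:
servo_tool(rows=[[0, 0, -3, 0, 0, 0], [0, 0, -3, 0, 0, 0], [0, 0, -3, 0, 0, 0], [0, 0, -3, 0, 0, 0], [0, 0, 0, 0, 0, 0]])

```text
clock: 7.3
tool_pos: [0.5498, 0.2258, 0.2376]
orientation: [179.9, 0.0, -18.0]
force: [0.8, -0.5, -1.9]
opening: 0.0197
```

```bash
python3 - <<'E'
from h import *
snap('side','s3');o=ctrl.get_obs();print(o['tool_pos'],o['force'],o['moment'])
f=lambda i,u,v,w,h,s:cv2.resize(i[v:v+h,u:u+w],None,fx=s,fy=s,interpolation=cv2.INTER_CUBIC)
cv2.imwrite('pics/c4.png',f(cv2.imread('pics/s3.png'),195,100,75,95,6))
E
```

```text
[0.5499874  0.2258655  0.23804702] [-0.44444051  0.27829512 -1.85248399] [-0.01624584 -0.02895801  0.01866354]
```

View pics/c4.png

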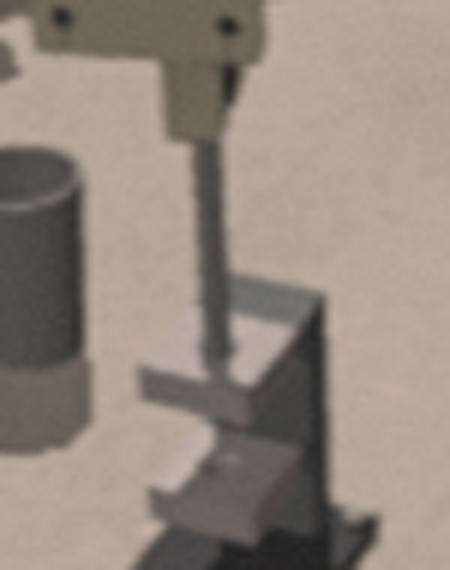

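The rod is inside the upper bore, entering at crop (216,357), with forces near its own weight only. Its end is at about z 0.109. Continuing to the lower bushing.

Emit:
servo_tool(rows=[[0, 0, -7, 0, 0, 0], [0, 0, -7, 0, 0, 0], [0, 0, -7, 0, 0, 0], [0, 0, -7, 0, 0, 0], [0, 0, -4, 0, 0, 0]])

```text
clock: 7.77
tool_pos: [0.5497, 0.2257, 0.205]
orientation: [179.9, 0.1, -18.0]
force: [1.0, -0.0, -1.1]
opening: 0.0191
```

Emit:
servo_tool(rows=[[0, 0, -2, 0, 0, 0], [0, 0, -2, 0, 0, 0], [0, 0, -2, 0, 0, 0], [0, 0, -2, 0, 0, 0], [0, 0, 0, 0, 0, 0]])

```text
clock: 8.18
tool_pos: [0.5501, 0.226, 0.1983]
orientation: [180.0, 0.0, -18.0]
force: [-0.3, -0.4, -2.0]
opening: 0.0197
```

Emit:
servo_tool(rows=[[0, 0, -2, 0, 0, 0], [0, 0, -2, 0, 0, 0], [0, 0, -2, 0, 0, 0], [0, 0, -2, 0, 0, 0], [0, 0, 0, 0, 0, 0]])

```text
clock: 8.6
tool_pos: [0.55, 0.2259, 0.19]
orientation: [180.0, 0.0, -18.0]
force: [-0.2, -0.6, -1.2]
opening: 0.0193
```

Emit:
servo_tool(rows=[[0, 0, -3, 0, 0, 0], [0, 0, -3, 0, 0, 0], [0, 0, -3, 0, 0, 0], [0, 0, 0, 0, 0, 0]])

```text
clock: 8.93
tool_pos: [0.5498, 0.2258, 0.1807]
orientation: [180.0, 0.0, -18.0]
force: [-0.4, 0.4, -2.0]
opening: 0.0193
```

Emit:
servo_tool(rows=[[0, 0, -5, 0, 0, 0], [0, 0, -5, 0, 0, 0], [0, 0, -5, 0, 0, 0], [0, 0, -4, 0, 0, 0], [0, 0, -2, 0, 0, 0]])

```text
clock: 9.35
tool_pos: [0.5499, 0.2258, 0.1596]
orientation: [179.9, 0.0, -18.0]
force: [0.5, -0.0, -1.0]
opening: 0.0192
```

Emit:
servo_tool(rows=[[0, 0, 0, 0, 0, 0], [0, 0, 0, 0, 0, 0], [0, 0, 0, 0, 0, 0], [0, 0, 0, 0, 0, 0]])

```text
clock: 9.68
tool_pos: [0.5504, 0.2261, 0.1609]
orientation: [-180.0, -0.0, -18.0]
force: [-0.7, -0.2, -1.7]
opening: 0.0196
```

```bash
python3 - <<'E'
from h import *
snap('side','s4');o=ctrl.get_obs();print(o['clock'],o['tool_pos'],o['force'],o['qvel'],o['opening'])
f=lambda i,u,v,w,h,s:cv2.resize(i[v:v+h,u:u+w],None,fx=s,fy=s,interpolation=cv2.INTER_CUBIC)
cv2.imwrite('pics/c5.png',f(cv2.imread('pics/s4.png'),195,120,80,95,6))
E
```

```text
9.7333 [0.55036785 0.22610897 0.16084179] [-0.55211065  0.63140762 -1.21654793] [-0.0382535   0.02960522 -0.155454    0.02441878  0.05880367 -0.0692514 ] 0.019367016154267398
```

View pics/c5.png

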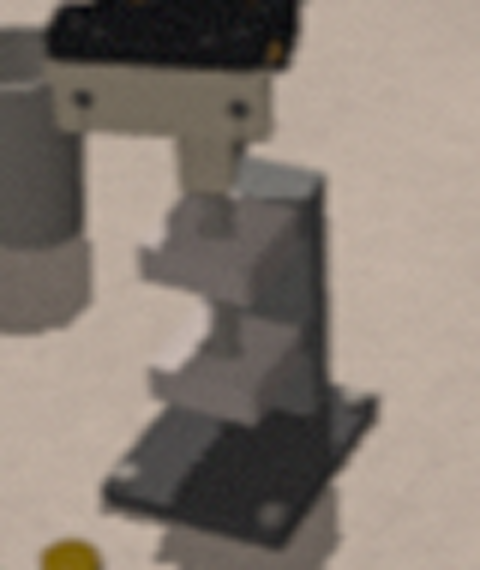

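The rod passes through the upper bushing and on into the lower bore at crop (228,350), with the gripper clear above. The forces are only the rod's own weight, so it met no resistance. Handing in.

```bash
python3 -c "
from plant import ctrl
print(ctrl.close_job())"
```

```text
the job is handed in; nothing more can be done
None
```

I gripped the guide rod by its head, lifted it from the rack and threaded it through both bushings of the bare-metal bracket. I handed the job in at 9.7 s with the arm still gripping it. No verdict was reported.

- **Last checks:** The tool sat at (0.5504, 0.2261, 0.1608), upright and still, with the fingers 19.4 mm apart on the 20 mm head. The force was about 1–2 N downward, roughly the rod's own weight, and no resistance showed on the way down. The last picture shows the shank running from the upper bushing into the lower one.
- **Not seen directly:** The rod's end is about 32 mm above the bench, worked out from the grip height. That puts it about 20 mm below the lower bushing and 22 mm above the base plate. I could not see it, because it is dark under the lower bushing.
- **Disagreements:** The two cameras differed by about 2.5 mm in x on the bore, and I used the value close to their average. Apart from the guide rod, I saw nothing disturbed, but I did not re-measure the other pieces.

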